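# Stack the hair rollers off the wet ledge

### The job

Get the four grey ribbed hair rollers up off the wet ledge: stack the two wide ones in the middle of the green soap tray and the two slim ones in the middle of the hair pin box's closed cover, in each stack the long roller standing below and the short one standing squarely on top of it. Set each down gently without dropping it, let go, and leave the jar and the tumbler where they stand.

Things in the scene. Friction and masses are not known exactly. Their poses are not given: they have to be found in the camera images.
- wide_long_mid (a point): wide long hair roller of hard grey silicone, a plain upright cylinder with fine ribs and flat closed ends (a flat dark disc marks the middle of each end); 50 mm in diameter, 66 mm tall. It stands upright loose on the ledge at the start. This point is its centre, half-way up, 33 mm above its underside; its z axis is the roller's axis. About 90 g, varying by up to a third.
- wide_short_mid (a point): wide short hair roller of hard grey silicone, a plain upright cylinder with fine ribs and flat closed ends (a flat dark disc marks the middle of each end); 50 mm in diameter, 42 mm tall. It stands upright loose on the ledge at the start. This point is its centre, half-way up, 21 mm above its underside; its z axis is the roller's axis. About 60 g, varying by up to a third.
- slim_long_mid (a point): slim long hair roller of hard grey silicone, a plain upright cylinder with fine ribs and flat closed ends (a flat dark disc marks the middle of each end); 32 mm in diameter, 66 mm tall. It stands upright loose on the ledge at the start. This point is its centre, half-way up, 33 mm above its underside; its z axis is the roller's axis. About 50 g, varying by up to a third.
- slim_short_mid (a point): slim short hair roller of hard grey silicone, a plain upright cylinder with fine ribs and flat closed ends (a flat dark disc marks the middle of each end); 32 mm in diameter, 42 mm tall. It stands upright loose on the ledge at the start. This point is its centre, half-way up, 21 mm above its underside; its z axis is the roller's axis. About 35 g, varying by up to a third.
- tray_mid (a point): cracked green ceramic soap tray, fixed to the ledge, rectangular, 120 mm (its x) by 90 mm (its y), rim 6 mm wide and 14 mm high all round, flat floor 6 mm above the ledge and 108 x 78 mm inside the rim. This point is the middle of its floor (on the floor's surface, 6 mm above the ledge), z up.
- cover_mid (a point): stainless steel hair pin box with its sliding cover shut, fixed to the ledge, 110 mm (its x) by 70 mm (its y) and 30 mm high; flat cover with a thumb ridge 5 x 30 mm and 3 mm high across it, 46 mm from the middle towards +x. This point is the middle of the cover's top surface, 30 mm above the ledge, z up.
- jar: bystander: smooth round lidded jar with a white body and grey lid, 60 mm in diameter and 60 mm tall, loose, not a roller. Origin at the centre of its underside. Leave it where it stands.
- tumbler: bystander: open white ceramic tumbler, 68 mm across the rim, 85 mm tall, loose. Origin at the centre of its underside. Leave it where it stands.

How it is judged:
By the outcome, as a careful person would: the job done as asked, in the order asked, and still so for the second after the job is handed in, with the robot touching nothing.
It also fails if it takes over 112 s, if anything falls off the work surface, if the arm or the gripper's body presses on something with over 40 N, if the wrist force passes 120 N, or if a joint passes its speed limit or range.

### The arm

A 6-joint arm with a two-finger parallel gripper is mounted at the origin on the work surface. World frame = base frame: x ahead of the robot, y to its left, z up, the work surface at z = 0. Lengths are in m, angles in degrees, forces in N, time in s.
With the tool pointing down it reaches from about 0.25 to 0.775 m from the base axis. Payload 4 kg.
Tool frame: the origin (TCP) lies midway between the tips of the shut fingers; the grasp point (between the pads) lies 19 mm behind it; z points along the fingers, y is the line along which they close (so a half turn about z gives the same grasp; the last joint's range is limited). The gripper opens to 85 mm and grips with 20 to 120 N. Pads are 22 mm wide; open, the fingers measure 114 mm over their backs; the gripper's body (76 mm by 85 mm) begins 54 mm behind the grasp point. The pads swing forward as they close: fully open they stand 13 mm farther back than shut.
Start: joints at [60.155, 4.996, 78.535, -0, 96.463, -5.907], TCP at [0.223, 0.503, 0.231] pointing down, gripper open.
Joint ranges: [-177.83, 177.83], [-43.37, 116.18], [15.69, 146.23], [-61.86, 241.86], [9.47, 152.12], [-147.06, 147.06]. Speed limits (degrees/s): [159.86, 159.86, 180, 180, 180, 180].

### API

Orientations are given as [roll, pitch, yaw] about the fixed x, y, z axes, in that order (R = Rz(yaw) Ry(pitch) Rx(roll)).
In Python, from plant import r gives the robot as it stands.
- The arm moves only by the tool jog_arm, never from a script. Its argument "rows" is a list that holds one entry, the list of rows, each a list of 6 numbers: the shift along the world's x, y, z normalised to -1 to 1, where 1 is 400 mm, then the turn, a rotation vector about the world's x, y, z normalised to -1 to 1, where 1 is pi/2 rad. In form: [[[dx, dy, dz, ax, ay, az], ...]]. A call has 1 to 20 rows; each row is the pose to reach, as a shift and turn from the pose commanded when the call began; what a row does not reach only later rows make up. A row lasts 1/8 s, in which the tool goes at most 62.5 mm and 10.7 degrees, less where a joint would pass 70% of its speed; a pose out of reach is approached as far as the arm can. A call with a number of a shift or a turn outside -1 to 1 is refused whole. A call with a gripper value outside its range is refused whole. "fingers" is the finger opening in mm, from 0 to 85.4, set as the call begins (left out, the last holds). The fingers move at their own pace and stop on an object; "force" is the grip in N (left out, the last holds). Time passes only in rows, so rows that repeat a pose let the fingers close. It gives the time, the measured TCP pose, the force, the opening and the grip force at its end, in the units of the state.
- r.observe(): the state, without advancing time (a new reading comes with each control period).
- r.snapshot(name): name is "side" or "top"; returns a dict with "img" (480x640x3 uint8, red, green, blue), "depth" (480x640 float32, m along the optical axis (not along the pixel's ray), 0 where there is no reading), "fx", "fy", "cx", "cy" (pixels), "world_to_cam" (4x4, takes a point from world to camera coordinates). Camera axes: x right, y down, z forward; pixel columns grow to the right and rows downward; lengths in m; the calibration is good to about 2 mm. A picture is of the moment at which its call begins.
- r.hand_in(): hands the job in; it is judged then, once.
The state is a dict: "clock": time; "qpos": joint angles; "joint_velocities": joint speeds; "tau": joint torques, N m; "ee_pos": TCP position; "tcp_rot": TCP orientation; "ft_force": force on the tool from outside, world axes, zero at the start; "moment": the same for the moment, N m; "grip_width": opening from 0.0 (shut) to 1.0 (fully open); "finger_force": force on a finger pad.
Only numpy, scipy, OpenCV 4.12 (cv2) and the standard library are available. Lean on these libraries where they do the work, as an engineer would, in place of code of your own. Each camera call takes 0.05 s, during which the arm holds its last target. There are 200 camera calls.

## Working session

There is one attempt and no reset: what is moved stays moved. The work goes in short steps, Python scripts to look and compute and a tool call to move; the robot and the scene stay as the last step left them, time stands still between calls to the robot, and variables do not carry over. Pictures are saved under pics/ and viewed, at most 14 in all, crops included, and the job is handed in when it is done.

Besides the shell and the picture viewer there is one more tool, called after "Emit:" as name([rows], argument=value, ...), one row to a line, values as JSON. jog_arm: Moves the arm, as the interface text tells. Its arguments: {"type":"object","properties":{"rows":{"type":"array","items":{"type":"array","items":{"type":"array","items":{"type":"number","minimum":-1,"maximum":1}}}},"fingers":{"type":"number"},"force":{"type":"number"}},"required":["rows"]}

```bash
mkdir -p pics; python3 - <<'E'
from plant import r
import cv2,numpy as np
for n in("top","side"):
    s=r.snapshot(n);cv2.imwrite(f"pics/{n}0.png",s["img"][:,:,::-1]);np.savez(f"{n}0.npz",**s)
    print(n,s["fx"],s["cx"],s["cy"],np.round(s["world_to_cam"],3).tolist())
print(r.observe())
E
```

```text
top 573.6833535739033 328.3255275939609 241.28328039989444 [[0.004, -1.0, 0.001, -0.015], [-0.995, -0.004, -0.099, 0.548], [0.099, -0.0, -0.995, 0.919], [0.0, 0.0, 0.0, 1.0]]
side 503.91355120054186 323.11727583985504 237.3484961210844 [[0.951, -0.309, 0.018, -0.494], [-0.198, -0.65, -0.733, 0.155], [0.239, 0.694, -0.68, 0.755], [0.0, 0.0, 0.0, 1.0]]
{'clock': 0.1, 'qpos': array([ 6.01542087e+01,  5.03751761e+00,  7.86164160e+01,  1.16634877e-04,
        9.64644185e+01, -5.90878911e+00]), 'joint_velocities': array([-0.00846152, -0.12519656, -0.18234515,  0.00177511,  0.11518843,
       -0.03826281]), 'tau': array([ 2.55287407e-03, -3.53015363e+01, -3.14217746e+01, -1.08631546e-04,
        7.95393018e-03, -1.53583318e-05]), 'ee_pos': array([0.22294283, 0.50229162, 0.23022805]), 'tcp_rot': array([-1.79882289e+02, -1.22990688e-02,  1.56062998e+02]), 'ft_force': array([-1.01377876,  0.37219042, -0.87205722]), 'moment': array([ 0.02708152, -0.0195647 ,  0.04684415]), 'finger_force': 0.0, 'grip_width': 0.9997758964791212}
```

View pics/top0.png

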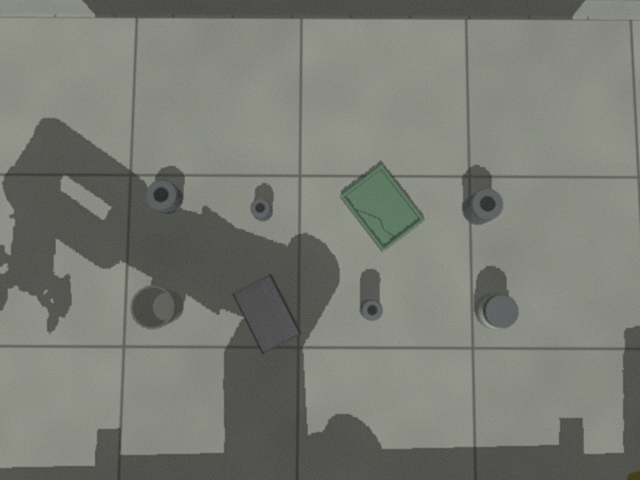

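View pics/side0.png

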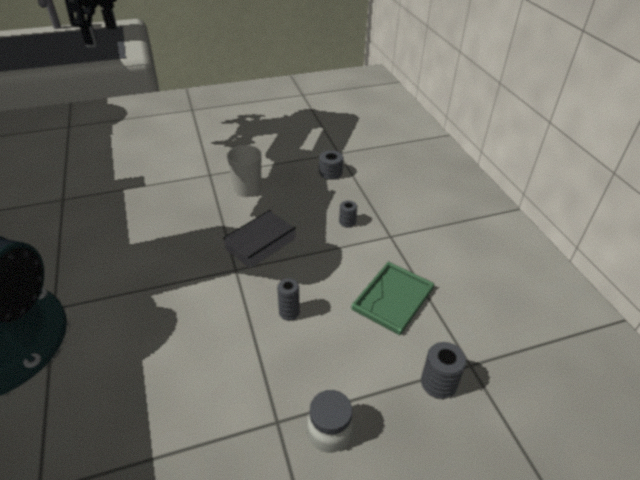

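The top view shows the wide long roller at (487,204), wide short at (161,195), slim short at (261,208) and slim long at (372,310). The tray is at (382,206), the box at (267,314), the jar at (497,311) and the tumbler at (155,307). The side view agrees with this. Next I measure positions from the depth.

```bash
cat > h.py <<'E'
import numpy as np,cv2
def cloud(s):
    v,u=np.mgrid[:480,:640];d=np.asarray(s["depth"])
    P=np.stack([(u-s["cx"])*d/s["fx"],(v-s["cy"])*d/s["fy"],d],-1)
    T=np.linalg.inv(s["world_to_cam"]);W=P@T[:3,:3].T+T[:3,3];W[d==0]=np.nan
    return W
def top(W,u,v,h,rad=28,tol=.006):
    m=np.zeros((480,640),np.uint8);cv2.circle(m,(u,v),rad,1,-1)
    p=W[(m>0)&(abs(W[...,2]-h)<tol)];(c,R)=cv2.minEnclosingCircle(p[:,:2].astype(np.float32))
    return p,np.round([*p.mean(0)],4),np.round([*c,R],4)
E
python3 - <<'E'
from h import *
s=dict(np.load("top0.npz"));W=cloud(s)
for n,u,v,h in[("WL",487,204,.066),("WS",161,195,.042),("SL",372,310,.066),("SS",261,208,.042),("jar",497,311,.06),("tumb",155,307,.085)]:
    p,m,c=top(W,u,v,h);print(n,len(p),m,c)
hsv=cv2.cvtColor(s["img"],cv2.COLOR_RGB2HSV)
g=(hsv[...,1]>60)&(abs(hsv[...,0].astype(int)-60)<25);g[:120]=0;g[300:]=0
p=W[g];p=p[np.isfinite(p[:,0])];print("tray",len(p),cv2.minAreaRect(p[:,:2].astype(np.float32)), np.nanmedian(p[:,2]))
p,m,c=top(W,267,314,.031,50,.007);print("box",len(p),m,cv2.minAreaRect(p[:,:2].astype(np.float32)))
q=p[p[:,2]>.032];print(len(q),q.mean(0))
print("floor",np.nanmedian(W[220:240,300:340,2]))
E
```

```text
WL 807 [ 0.6052 -0.264   0.0653] [ 0.6062 -0.2647  0.0265]
WS 768 [0.6218 0.2616 0.0411] [0.6227 0.2624 0.0265]
SL 353 [ 0.437  -0.0806  0.0652] [ 0.4367 -0.0807  0.0167]
SS 329 [0.6008 0.0996 0.0408] [0.6012 0.1002 0.0171]
jar 900 [ 0.4358 -0.2851  0.0594] [ 0.4359 -0.2856  0.0267]
tumb 412 [0.44   0.259  0.0839] [0.4403 0.2573 0.0344]
tray 566 ((0.6073319315910339, -0.10217314958572388), (0.11628870666027069, 0.08767570555210114), 37.18349838256836) 0.006089598214187308
box 2863 [0.4293 0.0882 0.0295] ((0.42956703901290894, 0.08848012983798981), (0.10973921418190002, 0.07064107060432434), 27.93683624267578)
210 [0.43419912 0.09071598 0.03283759]
floor -0.0005038286969225036
```

Emit:
jog_arm([
  [[0.955, -1, 0, 0, 0, 0], [0.955, -1, 0, 0, 0, 0], [0.955, -1, 0, 0, 0, 0], [0.955, -1, 0, 0, 0, 0], [0.955, -1, 0, 0, 0, 0], [0.955, -1, 0, 0, 0, 0], [0.955, -1, 0, 0, 0, 0], [0.955, -1, 0, 0, 0, 0], [0.955, -1, 0, 0, 0, 0], [0.955, -1, 0, 0, 0, 0], [0.955, -1, 0, 0, 0, 0]],
], fingers=85, force=40)

```text
clock: 1.48
ee_pos: [0.6047, 0.1029, 0.2305]
tcp_rot: [-180.0, -0.1, 156.0]
ft_force: [-0.2, -0.0, 0.5]
grip_width: 0.996
finger_force: 0.0
```

```bash
python3 - <<'E'
from h import *
s=dict(np.load("top0.npz"));W=cloud(s)
p,m,c=top(W,382,206,.0105,60,.007);print(len(p),cv2.minAreaRect(p[:,:2].astype(np.float32)),np.percentile(p[:,2],[5,50,95]))
p,m,c=top(W,382,206,.014,60,.003);print(len(p),cv2.minAreaRect(p[:,:2].astype(np.float32)))
E
```

```text
3503 ((0.6140673756599426, -0.09756220877170563), (0.18206416070461273, 0.19041749835014343), 79.94406127929688) [0.00385605 0.00639708 0.01452047]
714 ((0.6073629260063171, -0.10228758305311203), (0.11984193325042725, 0.09020877629518509), 37.13057327270508)
```

Emit:
jog_arm([
  [[0.002, -0.918, 0, 0, 0, 0], [0.002, -0.918, 0, 0, 0, 0], [0.002, -0.918, 0, 0, 0, 0], [0.002, -0.918, 0, 0, 0, 0], [0.002, -0.918, 0, 0, 0, 0], [0.002, -0.918, 0, 0, 0, 0], [0.002, -0.918, 0, 0, 0, 0], [0.002, -0.918, -0.15, 0, 0, 0], [0.002, -0.918, -0.3, 0, 0, 0], [0.002, -0.918, -0.42, 0, 0, 0], [0.002, -0.918, -0.5, 0, 0, 0], [0.002, -0.918, -0.517, 0, 0, 0], [0.002, -0.918, -0.517, 0, 0, 0], [0.002, -0.918, -0.517, 0, 0, 0]],
])

```text
clock: 3.22
ee_pos: [0.6076, -0.2646, 0.0275]
tcp_rot: [-180.0, 0.3, 156.1]
ft_force: [0.6, 0.1, 0.5]
grip_width: 0.991
finger_force: 0.0
```

Emit:
jog_arm([
  [[0, 0, 0, 0, 0, 0], [0, 0, 0, 0, 0, 0], [0, 0, 0, 0, 0, 0], [0, 0, 0, 0, 0, 0], [0, 0, 0, 0, 0, 0], [0, 0, 0, 0, 0, 0], [0, 0, 0, 0, 0, 0], [0, 0, 0, 0, 0, 0]],
], fingers=40, force=30)

```text
clock: 4.22
ee_pos: [0.6066, -0.2649, 0.0258]
tcp_rot: [-180.0, 0.1, 156.1]
ft_force: [-0.4, 0.7, 4.7]
grip_width: 0.574
finger_force: 31.5
```

Emit:
jog_arm([
  [[0, 0, 0.03, 0, 0, 0], [0, 0, 0.1, 0, 0, 0], [0, 0, 0.12, 0, 0, 0], [0, 0.1, 0.12, 0, 0, 0], [0, 0.2, 0.12, 0, 0, 0], [0.002, 0.3, 0.12, 0, 0, 0], [0.002, 0.37, 0.12, 0, 0, 0], [0.002, 0.4065, 0.12, 0, 0, 0], [0.002, 0.4065, 0.12, 0, 0, 0], [0.002, 0.4065, 0.08, 0, 0, 0], [0.002, 0.4065, 0.05, 0, 0, 0], [0.002, 0.4065, 0.03, 0, 0, 0], [0.002, 0.4065, 0.03, 0, 0, 0], [0.002, 0.4065, 0.03, 0, 0, 0], [0.002, 0.4065, 0.03, 0, 0, 0]],
])

```text
clock: 6.1
ee_pos: [0.6073, -0.102, 0.0373]
tcp_rot: [180.0, 0.1, 156.1]
ft_force: [0.3, -0.4, -0.8]
grip_width: 0.579
finger_force: 31.4
```

Emit:
jog_arm([
  [[0, 0, -0.003, 0, 0, 0], [0, 0, -0.006, 0, 0, 0], [0, 0, -0.008, 0, 0, 0], [0, 0, -0.01, 0, 0, 0], [0, 0, -0.012, 0, 0, 0], [0, 0, -0.013, 0, 0, 0], [0, 0, -0.014, 0, 0, 0], [0, 0, -0.014, 0, 0, 0], [0, 0, -0.014, 0, 0, 0]],
])

```text
clock: 7.22
ee_pos: [0.6068, -0.1019, 0.0318]
tcp_rot: [180.0, 0.0, 156.1]
ft_force: [-3.5, 1.0, 4.3]
grip_width: 0.576
finger_force: 31.5
```

Contact is light at 4 N, so I release to about 66 mm and rise straight up.

Emit:
jog_arm([
  [[0, 0, 0, 0, 0, 0], [0, 0, 0, 0, 0, 0], [0, 0, 0, 0, 0, 0], [0, 0, 0, 0, 0, 0], [0, 0, 0.02, 0, 0, 0], [0, 0, 0.06, 0, 0, 0], [0, 0, 0.15, 0, 0, 0], [0, 0, 0.3, 0, 0, 0], [0, 0, 0.4, 0, 0, 0], [0, 0, 0.45, 0, 0, 0], [0.036, 0.91, 0.45, 0, 0, 0], [0.036, 0.91, 0.45, 0, 0, 0], [0.036, 0.91, 0.45, 0, 0, 0], [0.036, 0.91, 0.45, 0, 0, 0], [0.036, 0.91, 0.45, 0, 0, 0], [0.036, 0.91, 0.45, 0, 0, 0], [0.036, 0.91, 0.45, 0, 0, 0], [0.036, 0.91, 0.45, 0, 0, 0], [0.036, 0.91, 0.45, 0, 0, 0]],
], fingers=68)

```text
clock: 9.6
ee_pos: [0.6215, 0.2606, 0.2118]
tcp_rot: [180.0, 0.1, 156.0]
ft_force: [0.7, -0.2, 0.7]
grip_width: 0.797
finger_force: 0.0
```

```bash
python3 - <<'E'
from h import *
from plant import r
s=r.snapshot("top");W=cloud(s);cv2.imwrite("pics/t1.png",s["img"][:,:,::-1])
for n,u,v,h in[("WL",382,203,.072)]:
    p,m,c=top(W,u,v,h);print(n,len(p),m,c)
print(r.observe()["ee_pos"])
E
```

```text
WL 811 [ 0.6057 -0.1023  0.0713] [ 0.6061 -0.1025  0.0259]
[0.62152648 0.2605005  0.21158942]
```

View pics/t1.png

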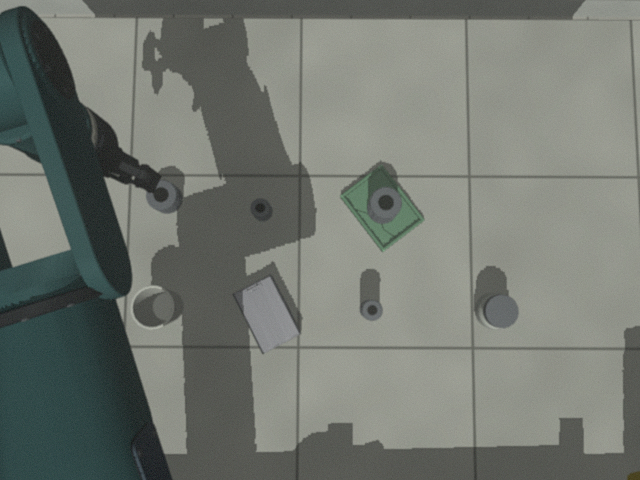

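The wide long roller stands in the tray at (385,203), about 1.5 mm from the middle. The gripper is above the wide short roller at (161,195).

Emit:
jog_arm([
  [[0.004, 0.001, -0.15, 0, 0, 0], [0.004, 0.001, -0.3, 0, 0, 0], [0.004, 0.001, -0.36, 0, 0, 0], [0.004, 0.001, -0.36, 0, 0, 0], [0.004, 0.001, -0.36, 0, 0, 0], [0.004, 0.001, -0.36, 0, 0, 0], [0.004, 0.001, -0.36, 0, 0, 0]],
], fingers=85)

```text
clock: 10.52
ee_pos: [0.6237, 0.2628, 0.069]
tcp_rot: [179.9, 0.1, 156.1]
ft_force: [0.1, -0.3, 0.5]
grip_width: 0.998
finger_force: 0.0
```

Emit:
jog_arm([
  [[-0.002, -0.002, -0.06, 0, 0, 0], [-0.002, -0.002, -0.11, 0, 0, 0], [-0.002, -0.002, -0.14, 0, 0, 0], [-0.002, -0.002, -0.152, 0, 0, 0], [-0.002, -0.002, -0.152, 0, 0, 0], [-0.002, -0.002, -0.152, 0, 0, 0], [-0.002, -0.002, -0.152, 0, 0, 0]],
])

```text
clock: 11.4
ee_pos: [0.6226, 0.2619, 0.0071]
tcp_rot: [179.9, 0.1, 156.1]
ft_force: [1.1, 0.4, 0.0]
grip_width: 0.995
finger_force: 0.0
```

Emit:
jog_arm([
  [[0, 0, 0, 0, 0, 0], [0, 0, 0, 0, 0, 0], [0, 0, 0, 0, 0, 0], [0, 0, 0, 0, 0, 0], [0, 0, 0, 0, 0, 0], [0, 0, 0, 0, 0, 0], [0, 0, 0, 0, 0, 0], [0, 0, 0, 0, 0, 0]],
], fingers=40)

```text
clock: 12.4
ee_pos: [0.6222, 0.2618, 0.0066]
tcp_rot: [180.0, 0.0, 156.1]
ft_force: [0.4, -0.1, 4.0]
grip_width: 0.583
finger_force: 31.5
```

Emit:
jog_arm([
  [[0, 0, 0.05, 0, 0, 0], [0, 0, 0.15, 0, 0, 0], [0, 0, 0.3, 0, 0, 0], [0, 0, 0.36, 0, 0, 0], [-0.01, -0.15, 0.36, 0, 0, 0], [-0.015, -0.3, 0.36, 0, 0, 0], [-0.02, -0.45, 0.36, 0, 0, 0], [-0.03, -0.6, 0.36, 0, 0, 0], [-0.035, -0.75, 0.36, 0, 0, 0], [-0.04, -0.87, 0.36, 0, 0, 0], [-0.04, -0.909, 0.36, 0, 0, 0], [-0.04, -0.909, 0.36, 0, 0, 0], [-0.04, -0.909, 0.29, 0, 0, 0], [-0.04, -0.909, 0.23, 0, 0, 0], [-0.04, -0.909, 0.205, 0, 0, 0], [-0.04, -0.909, 0.205, 0, 0, 0], [-0.04, -0.909, 0.205, 0, 0, 0], [-0.04, -0.909, 0.205, 0, 0, 0]],
])

```text
clock: 14.65
ee_pos: [0.6068, -0.1019, 0.0896]
tcp_rot: [180.0, 0.1, 156.1]
ft_force: [-0.1, 0.5, 0.2]
grip_width: 0.577
finger_force: 31.4
```

Emit:
jog_arm([
  [[-0.001, 0, -0.008, 0, 0, 0], [-0.001, 0, -0.014, 0, 0, 0], [-0.001, 0, -0.019, 0, 0, 0], [-0.001, 0, -0.022, 0, 0, 0], [-0.001, 0, -0.024, 0, 0, 0], [-0.001, 0, -0.026, 0, 0, 0], [-0.001, 0, -0.027, 0, 0, 0], [-0.001, 0, -0.027, 0, 0, 0], [-0.001, 0, -0.027, 0, 0, 0]],
])

```text
clock: 15.78
ee_pos: [0.6057, -0.102, 0.0786]
tcp_rot: [180.0, 0.1, 156.1]
ft_force: [-2.2, -0.1, 5.8]
grip_width: 0.581
finger_force: 31.7
```

```bash
python3 - <<'E'
from h import *
from plant import r
s=r.snapshot("side");cv2.imwrite("pics/s1.png",cv2.resize(s["img"][180:360,300:500,::-1],None,fx=3,fy=3))
E
```

```text
(no output)
```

View pics/s1.png

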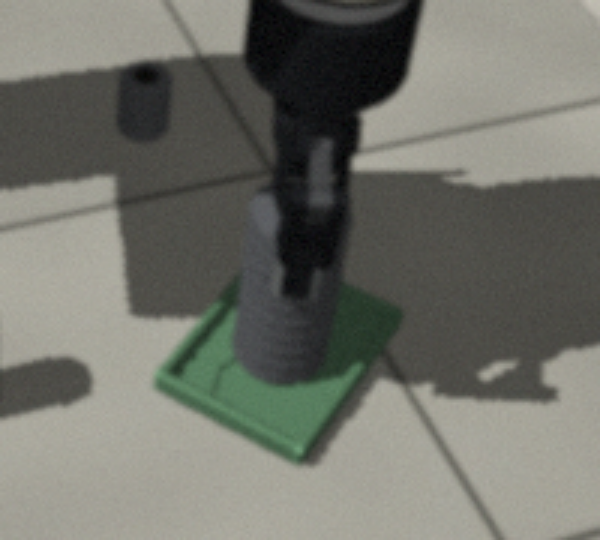

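The crop shows the short roller seated on the long one with continuous edges (crop x 240–345, y 190–380) and light contact. I release and go to the slim long roller.

Emit:
jog_arm([
  [[0, 0, 0, 0, 0, 0], [0, 0, 0, 0, 0, 0], [0, 0, 0, 0, 0, 0], [0, 0, 0, 0, 0, 0], [0, 0, 0.02, 0, 0, 0], [0, 0, 0.06, 0, 0, 0], [0, 0, 0.15, 0, 0, 0], [0, 0, 0.25, 0, 0, 0], [0, 0, 0.3, 0, 0, 0], [-0.1, 0.02, 0.3, 0, 0, 0], [-0.25, 0.04, 0.3, 0, 0, 0], [-0.4, 0.055, 0.3, 0, 0, 0], [-0.419, 0.055, 0.3, 0, 0, 0], [-0.419, 0.055, 0.15, 0, 0, 0], [-0.419, 0.055, 0.05, 0, 0, 0], [-0.419, 0.055, 0.05, 0, 0, 0], [-0.419, 0.055, 0.05, 0, 0, 0], [-0.419, 0.055, 0.05, 0, 0, 0]],
], fingers=68)

```text
clock: 18.08
ee_pos: [0.4401, -0.0805, 0.1002]
tcp_rot: [180.0, 0.3, 156.1]
ft_force: [-0.4, -0.6, 0.3]
grip_width: 0.795
finger_force: 0.0
```

```bash
python3 - <<'E'
from h import *
from plant import r
s=r.snapshot("top");W=cloud(s)
for n,u,v,h in[("WS",389,198,.114)]:
    p,m,c=top(W,u,v,h);print(n,len(p),m,c)
E
```

```text
WS 899 [ 0.6049 -0.1025  0.1133] [ 0.6055 -0.1029  0.0259]
```

Emit:
jog_arm([
  [[0, 0, -0.05, 0, 0, 0], [0, 0, -0.1, 0, 0, 0], [0, 0, -0.15, 0, 0, 0], [0, 0, -0.18, 0, 0, 0], [0, 0, -0.19, 0, 0, 0], [0, 0, -0.19, 0, 0, 0], [0, 0, -0.19, 0, 0, 0], [0, 0, -0.19, 0, 0, 0]],
], fingers=68)

```text
clock: 19.12
ee_pos: [0.4385, -0.08, 0.022]
tcp_rot: [180.0, 0.1, 156.1]
ft_force: [-0.7, 0.2, 1.0]
grip_width: 0.798
finger_force: 0.0
```

Emit:
jog_arm([
  [[0, 0, 0, 0, 0, 0], [0, 0, 0, 0, 0, 0], [0, 0, 0, 0, 0, 0], [0, 0, 0, 0, 0, 0], [0, 0, 0, 0, 0, 0], [0, 0, 0, 0, 0, 0], [0, 0, 0, 0, 0, 0], [0, 0, 0, 0, 0, 0]],
], fingers=22)

```text
clock: 20.12
ee_pos: [0.4382, -0.0799, 0.0215]
tcp_rot: [180.0, 0.0, 156.1]
ft_force: [-0.3, -0.5, 3.3]
grip_width: 0.365
finger_force: 29.7
```

Emit:
jog_arm([
  [[0, 0, 0.05, 0, 0, 0], [0, 0, 0.13, 0, 0, 0], [0, 0, 0.175, 0, 0, 0], [0, 0, 0.175, 0, 0, 0], [-0.005, 0.1, 0.175, 0, 0, 0], [-0.01, 0.2, 0.175, 0, 0, 0], [-0.019, 0.3, 0.175, 0, 0, 0], [-0.019, 0.38, 0.175, 0, 0, 0], [-0.019, 0.422, 0.175, 0, 0, 0], [-0.019, 0.422, 0.15, 0, 0, 0], [-0.019, 0.422, 0.12, 0, 0, 0], [-0.019, 0.422, 0.1, 0, 0, 0], [-0.019, 0.422, 0.096, 0, 0, 0], [-0.019, 0.422, 0.096, 0, 0, 0], [-0.019, 0.422, 0.096, 0, 0, 0]],
])

```text
clock: 22.0
ee_pos: [0.4308, 0.0888, 0.0602]
tcp_rot: [180.0, 0.1, 156.0]
ft_force: [-0.3, -0.4, -0.3]
grip_width: 0.366
finger_force: 29.9
```

Emit:
jog_arm([
  [[0, 0, -0.006, 0, 0, 0], [0, 0, -0.011, 0, 0, 0], [0, 0, -0.015, 0, 0, 0], [0, 0, -0.018, 0, 0, 0], [0, 0, -0.02, 0, 0, 0], [0, 0, -0.021, 0, 0, 0], [0, 0, -0.022, 0, 0, 0], [0, 0, -0.022, 0, 0, 0], [0, 0, -0.022, 0, 0, 0]],
])

```text
clock: 23.12
ee_pos: [0.4304, 0.0889, 0.0515]
tcp_rot: [180.0, 0.0, 156.1]
ft_force: [-2.6, -0.1, 6.4]
grip_width: 0.366
finger_force: 30.2
```

Emit:
jog_arm([
  [[0, 0, 0, 0, 0, 0], [0, 0, 0, 0, 0, 0], [0, 0, 0, 0, 0, 0], [0, 0, 0, 0, 0, 0], [0, 0, 0.02, 0, 0, 0], [0, 0, 0.06, 0, 0, 0], [0, 0, 0.15, 0, 0, 0], [0, 0, 0.25, 0, 0, 0], [0, 0, 0.28, 0, 0, 0], [0, 0, 0.28, 0, 0, 0], [0.1, 0.01, 0.28, 0, 0, 0], [0.25, 0.02, 0.28, 0, 0, 0], [0.38, 0.028, 0.25, 0, 0, 0], [0.4285, 0.028, 0.18, 0, 0, 0], [0.4285, 0.028, 0.08, 0, 0, 0], [0.4285, 0.028, 0.06, 0, 0, 0], [0.4285, 0.028, 0.06, 0, 0, 0], [0.4285, 0.028, 0.06, 0, 0, 0], [0.4285, 0.028, 0.06, 0, 0, 0]],
], fingers=58)

```text
clock: 25.5
ee_pos: [0.6028, 0.1002, 0.0772]
tcp_rot: [179.9, 0.2, 156.1]
ft_force: [0.3, -0.3, -0.1]
grip_width: 0.674
finger_force: 0.0
```

```bash
python3 - <<'E'
from h import *
from plant import r
s=r.snapshot("top");W=cloud(s);cv2.imwrite("pics/t2.png",s["img"][:,:,::-1])
for n,u,v,h in[("SL",265,311,.096),("WS",389,198,.114)]:
    p,m,c=top(W,u,v,h);print(n,len(p),m,c)
E
```

```text
SL 0 [nan nan nan] [0. 0. 0.]
WS 896 [ 0.605  -0.1025  0.1132] [ 0.6057 -0.1026  0.0261]h.py:10: RuntimeWarning: Mean of empty slice.
  return p,np.round([*p.mean(0)],4),np.round([*c,R],4)
  ret = um.true_divide(
```

View pics/t2.png

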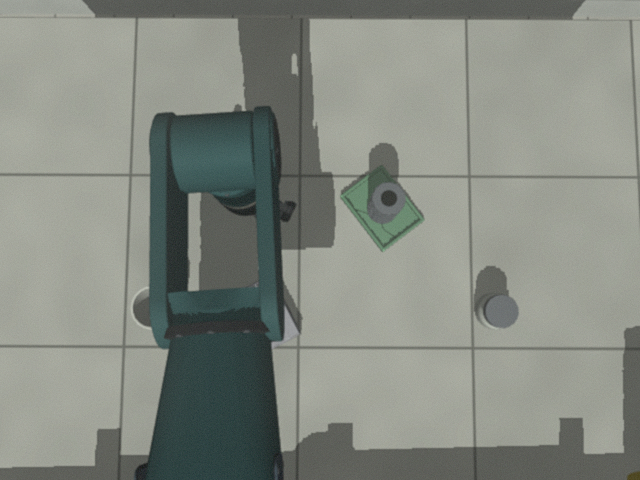

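The arm hides the box; the wide stack stands cleanly at (388,198). I'll pick up the slim short roller and check the slim long one with the side camera.

Emit:
jog_arm([
  [[0, 0, -0.06, 0, 0, 0], [0, 0, -0.11, 0, 0, 0], [0, 0, -0.15, 0, 0, 0], [0, 0, -0.17, 0, 0, 0], [0, 0, -0.175, 0, 0, 0], [0, 0, -0.175, 0, 0, 0], [0, 0, -0.175, 0, 0, 0], [0, 0, -0.175, 0, 0, 0]],
])

```text
clock: 26.55
ee_pos: [0.6022, 0.1001, 0.0056]
tcp_rot: [180.0, 0.1, 156.1]
ft_force: [-0.5, -0.0, -0.1]
grip_width: 0.679
finger_force: 0.0
```

Emit:
jog_arm([
  [[0, 0, 0, 0, 0, 0], [0, 0, 0, 0, 0, 0], [0, 0, 0, 0, 0, 0], [0, 0, 0, 0, 0, 0], [0, 0, 0, 0, 0, 0], [0, 0, 0, 0, 0, 0], [0, 0, 0, 0, 0, 0], [0, 0, 0, 0, 0, 0]],
], fingers=22)

```text
clock: 27.55
ee_pos: [0.602, 0.1001, 0.0053]
tcp_rot: [180.0, 0.0, 156.1]
ft_force: [-0.6, -0.2, 3.1]
grip_width: 0.363
finger_force: 29.8
```

```bash
python3 - <<'E'
from h import *
from plant import r
s=r.snapshot("side");W=cloud(s);cv2.imwrite("pics/s2.png",s["img"][:,:,::-1])
m=(abs(W[...,0]-.43)<.03)&(abs(W[...,1]-.0885)<.03)&(abs(W[...,2]-.096)<.004)
p=W[m];print(len(p),p.mean(0),cv2.minEnclosingCircle(p[:,:2].astype(np.float32)))
E
```

```text
209 [0.42885155 0.0855277  0.0956156 ] ((0.42936816811561584, 0.08721785992383957), 0.01747748628258705)
```

View pics/s2.png

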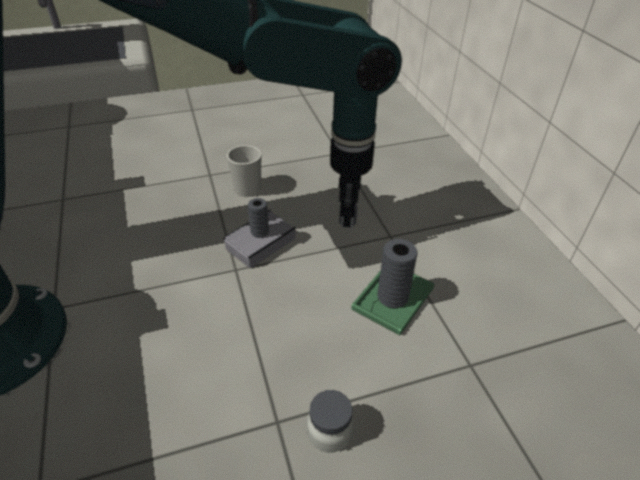

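The side view shows the slim long roller upright in the middle of the cover at (258,215), the wide stack upright at (397,275), and the jar and tumbler untouched.

Emit:
jog_arm([
  [[0, 0, 0.05, 0, 0, 0], [0, 0, 0.15, 0, 0, 0], [0, 0, 0.3, 0, 0, 0], [0, 0, 0.35, 0, 0, 0], [-0.05, -0.01, 0.35, 0, 0, 0], [-0.15, -0.02, 0.35, 0, 0, 0], [-0.27, -0.028, 0.35, 0, 0, 0], [-0.37, -0.028, 0.35, 0, 0, 0], [-0.42, -0.028, 0.35, 0, 0, 0], [-0.429, -0.028, 0.35, 0, 0, 0], [-0.429, -0.028, 0.33, 0, 0, 0], [-0.429, -0.028, 0.29, 0, 0, 0], [-0.429, -0.028, 0.27, 0, 0, 0], [-0.429, -0.028, 0.262, 0, 0, 0], [-0.429, -0.028, 0.262, 0, 0, 0], [-0.429, -0.028, 0.262, 0, 0, 0], [-0.429, -0.028, 0.262, 0, 0, 0]],
])

```text
clock: 29.72
ee_pos: [0.4305, 0.0889, 0.1103]
tcp_rot: [180.0, 0.1, 156.1]
ft_force: [0.3, 0.0, -0.7]
grip_width: 0.364
finger_force: 29.8
```

```bash
python3 - <<'E'
from h import *
from plant import r
s=r.snapshot("side");cv2.imwrite("pics/s3.png",cv2.resize(s["img"][130:280,180:340,::-1],None,fx=4,fy=4,interpolation=cv2.INTER_CUBIC)[:600])
E
```

```text
(no output)
```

View pics/s3.png

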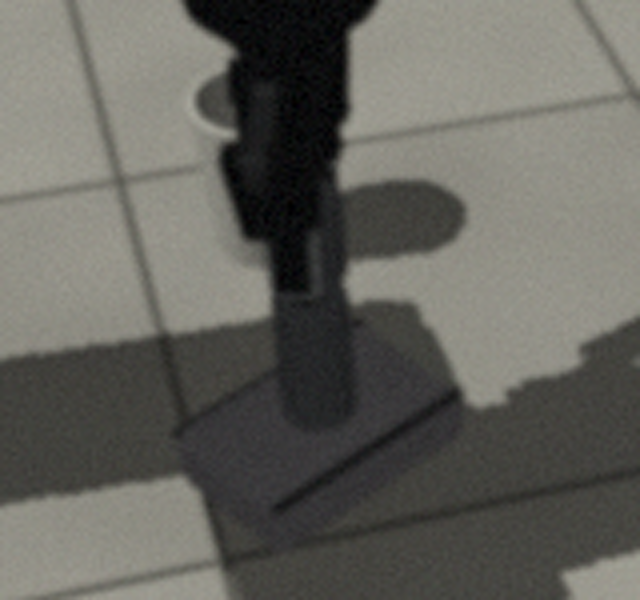

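The crop shows the short roller lined up over the long one (crop x 272–352). Lowering it now.

Emit:
jog_arm([
  [[0, 0, -0.006, 0, 0, 0], [0, 0, -0.011, 0, 0, 0], [0, 0, -0.015, 0, 0, 0], [0, 0, -0.018, 0, 0, 0], [0, 0, -0.02, 0, 0, 0], [0, 0, -0.021, 0, 0, 0], [0, 0, -0.022, 0, 0, 0], [0, 0, -0.0225, 0, 0, 0], [0, 0, -0.0225, 0, 0, 0], [0, 0, -0.0225, 0, 0, 0]],
])

```text
clock: 31.02
ee_pos: [0.4303, 0.0889, 0.1012]
tcp_rot: [180.0, 0.0, 156.1]
ft_force: [-1.2, -1.2, 3.1]
grip_width: 0.366
finger_force: 29.9
```

Emit:
jog_arm([
  [[0, 0, 0, 0, 0, 0], [0, 0, 0, 0, 0, 0], [0, 0, 0, 0, 0, 0], [0, 0, 0, 0, 0, 0], [0, 0, 0.02, 0, 0, 0], [0, 0, 0.06, 0, 0, 0], [0, 0, 0.15, 0, 0, 0], [0, 0, 0.28, 0, 0, 0], [0, 0, 0.35, 0, 0, 0], [0, 0, 0.35, 0, 0, 0], [-0.2, 0.9, 0.35, 0, 0, 0], [-0.2, 0.9, 0.35, 0, 0, 0], [-0.2, 0.9, 0.35, 0, 0, 0], [-0.2, 0.9, 0.35, 0, 0, 0], [-0.2, 0.9, 0.35, 0, 0, 0], [-0.2, 0.9, 0.35, 0, 0, 0], [-0.2, 0.9, 0.35, 0, 0, 0], [-0.2, 0.9, 0.35, 0, 0, 0], [-0.2, 0.9, 0.35, 0, 0, 0]],
], fingers=54)

```text
clock: 33.4
ee_pos: [0.3506, 0.4476, 0.2406]
tcp_rot: [-180.0, 0.0, 156.0]
ft_force: [-0.6, -0.1, -0.3]
grip_width: 0.632
finger_force: 0.0
```

```bash
python3 - <<'E'
from h import *
from plant import r
s=r.snapshot("top");W=cloud(s);cv2.imwrite("pics/t3.png",s["img"][:,:,::-1])
for n,u,v,h in[("SS",263,305,.138),("WS",389,198,.114),("jar",497,311,.06)]:
    p,m,c=top(W,u,v,h);print(n,len(p),m,c)
s=r.snapshot("side");cv2.imwrite("pics/s4.png",s["img"][:,:,::-1])
E
```

```text
SS 426 [0.43   0.0877 0.1373] [0.4302 0.0882 0.017 ]
WS 899 [ 0.6049 -0.1025  0.1133] [ 0.6058 -0.103   0.0261]
jar 899 [ 0.4358 -0.2851  0.0595] [ 0.4364 -0.2856  0.0272]
```

View pics/t3.png

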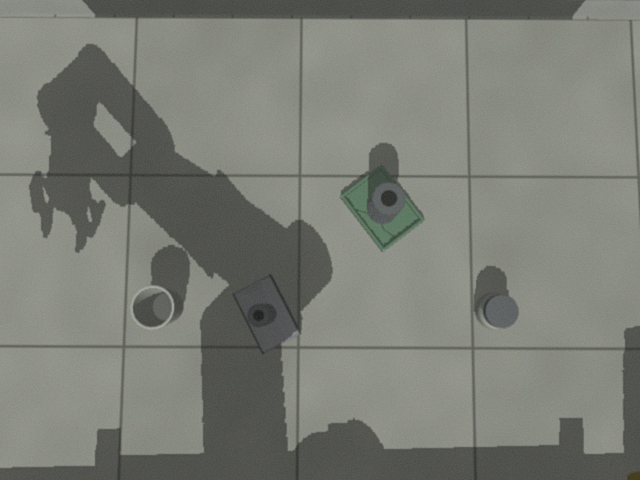

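View pics/s4.png

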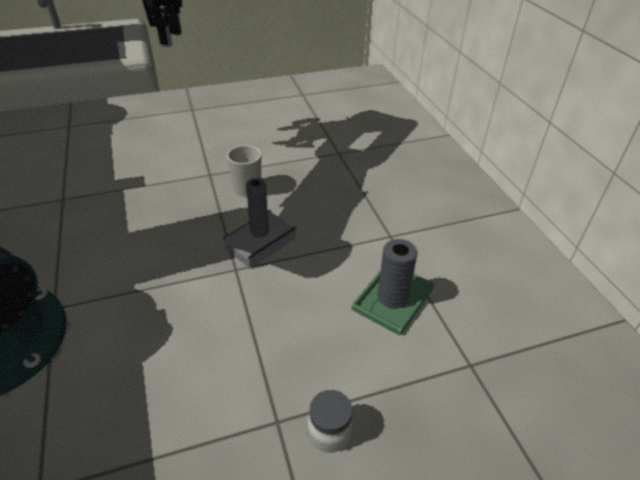

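Both stacks are upright and centred, at (388,198) and (259,315) in the top view. The jar and tumbler are unmoved and the arm is clear.

```bash
python3 -c "
from plant import r
print(r.hand_in())"
```

```text
the job is handed in; nothing more can be done
None
```

All four rollers are stacked as asked: the wide pair in the soap tray and the slim pair on the box cover, each within about 3 mm of the middle by camera, with the jar and tumbler left in place. The job was handed in at about 33 s on the robot's clock; no verdict was returned.

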